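Hang the engraved sample plate on the stand, engraving outward

ROBOT

A 6-joint arm with a two-finger parallel gripper is mounted at the origin on the work surface. World frame = base frame: x ahead of the robot, y to its left, z up, the work surface at z = 0. Lengths are in m, angles in rad, forces in N, time in s.
With the tool pointing down it reaches from about 0.425 to 0.95 m from the base axis. Payload 3.5 kg.
Tool frame: the origin (TCP) lies midway between the tips of the shut fingers; the grasp point (between the pads) lies 19 mm behind it (ctrl.tcp_to_grasp is the distance from the TCP to the grasp point, in m); z points along the fingers, x is the direction in which the jaws open and shut, and the axes are right-handed (so a half turn about z gives the same grasp; the last joint's range is limited). The gripper opens to 85 mm and grips with 20 to 120 N. Pads are 22 mm wide; open, the fingers measure 114 mm over their backs; the gripper's body (76 mm by 85 mm) begins 54 mm behind the grasp point. The pads swing forward as they close: fully open they stand 13 mm farther back than shut.
Start: joints at [-1.337, 0.286, 1.577, -0, 1.279, -0.15], TCP at [0.253, -0.626, 0.231] pointing down, gripper open.
Joint ranges: [-2.77, 2.77], [-0.9, 2.22], [0.21, 2.48], [-1.53, 4.67], [0.24, 2.81], [-2.84, 2.84]. Speed limits (rad/s): [2.79, 2.79, 3.14, 3.14, 3.14, 3.14].

INTERFACE

Orientations are given as a unit quaternion [x, y, z, w].
In Python, from plant import ctrl, cams, workorder, spotter gives the robot as it stands. The module is installed in compiled form; this text tells all that it offers.
- The arm moves only by the tool send_rows, never from a script. Its argument "motion" is one flat list of numbers, 5 for each row, row after row: the shift along the tool's x, y, z in cm, then the turn about the tool's z in rad, then the finger opening in cm, from 0 to 8.54. In form: [tx, ty, tz, spin, gripper, tx, ty, tz, spin, gripper, ...]. A call has 1 to 12 rows; each row shifts and turns the pose as measured when the row begins, along the tool's axes as they then stand; what a row does not reach is not made up. A row lasts 1/10 s, in which the tool goes at most 50 mm and 8.59 degrees, less where a joint would pass 70% of its speed; a pose out of reach is approached as far as the arm can. A call is refused whole if a number of a shift passes 5 or a number of a turn 0.15, either way. A call with a gripper value outside its range is refused whole. The fingers move at their own pace and stop on an object; "grip_force" is the grip in N (left out, the last holds). Time passes only in rows, so rows that do not move let the fingers close. It gives the time, the measured TCP pose, the force and the opening at its end, in the units of the state.
- ctrl.get_state(): the state, without advancing time (a new reading comes with each control period).
- cams.read_camera(name): name is "side" or "top"; returns (picture, depth): 384x512x3 uint8, red, green, blue; 384x512 float32, m along the optical axis (not along the pixel's ray), 0 where there is no reading.
- cams.camera_params(name): a dict with "fx", "fy", "cx", "cy" (pixels), "xyz" and "attitude" of the camera in the world. Camera axes: x right, y down, z forward; pixel columns grow to the right and rows downward; lengths in m; the calibration is good to about 2 mm. A picture is of the moment at which its call begins. camera_params takes no time and is no camera call.
- workorder.sign_off(): hands the job in, once; it reports no verdict.
Trained networks look in the newest picture that a camera, given by its name, has taken for a name from the list of things; names that differ only in an ending like _2 or _b are one class to them, and where a whole thing is asked for, a point or a joint stands for the part that bears it (a point fixed in the world has none). Each returns a list of dicts, best first, with "conf" (0 to 1); they miss things now and then, are a little off and sometimes report something else, mostly with a low value. They report only what shows in the picture. A call takes as long as a camera call. They do not tell look-alikes from the thing itself.
- spotter.trace(target, camera): "mask" (384x512 bool, what is visible of it) and "bbox" ([left, top, width, height] in pixels, round what is visible of it).
The state is a dict: "time": time; "qpos": joint angles; "dq": joint speeds; "joint_efforts": joint torques, N m; "eef_pos": TCP position; "tcp_rot": TCP orientation; "contact_force": force on the tool from outside, world axes, zero at the start; "wrist_torque": the same for the moment, N m; "opening": opening from 0.0 (shut) to 1.0 (fully open).
Only numpy, scipy, OpenCV 4.12 (cv2) and the standard library are available. Lean on these libraries where they do the work, as an engineer would, in place of code of your own. Each camera call takes 0.05 s, during which the arm holds its last target.

TASK

Take the tall engraved brass sample plate out of the wooden block and hang it by its window on the hook of the steel stand, with the engraved face pointing outward (away from the post), pushed back along the hook until it is fully home against the collar. The hook's height is set differently each time and is not measured, so feel for it and work gently: never press hard on the stand. Leave the blank plate in its slot and the brush, palette knife and tape roll where they lie.

Things in the scene. Friction and masses are not known exactly. Their poses are not given: they have to be found in the camera images.
- sample: Brass sample plate, 6 mm thick (x), 70 wide (y), 130 tall (z), about 0.26 kg. Origin: middle of its bottom edge; z points up the plate, x out of the engraved face (dark lines: lozenges, a graduated band; the other face is plain). It starts upright in the block, bottom edge 6 mm above the table, and is best gripped by the solid 46 mm above its window, across its thickness.
- window (a point): Middle of the upper edge of the plate's rectangular window (a hole right through, 20 mm wide, 24 mm high, centred on the width). It is 84 mm above the plate's bottom edge, 46 mm below its top edge; the window's lower edge is 60 mm above the bottom edge. Axes as the plate's.
- rack: Wooden block fixed to the table, 110 x 110 mm, 36 mm high, turned any way; origin at the centre of its underside. Two slots 9 mm wide, 76 mm long, 30 mm deep run along its y: the sample stands in the one at x = -30 mm (engraved face to the block's +x), the blank plate in the one at x = +30 mm.
- blank: Plain brass plate without a window, 6 x 70 x 65 mm, standing in the block's other slot, 35 mm of it sticking out; origin at the middle of its bottom edge. Leave it there.
- stand: Steel hanging stand, rigid and fixed to the table: foot 100 mm across, tapered post. Origin: centre of the foot's underside, on the post's axis; x is the level direction in which the hook points (outward), z up. Hung fully home, the plate's bottom edge is centred 35 mm out along x, 84 mm below the hook bar's upper side. Pressing it with more than 30 N spoils it.
- post_top (a point): On the post's axis, 90 mm up. From the post rises a 14 mm rod, and from its top a level round bar 8 mm thick runs out along the stand's x. It ends in an upturned tip: 96 mm from the axis at its outermost, top 10 mm above the bar's upper side; nothing is higher. Bar's upper side: anywhere from 136 to 176 mm above the table, fixed in a run, not reported: feel or see it.
- brush: Brush 150 mm long lying between stand and block, along x; leave it. Origin on its underside.
- knife: Palette knife 150 mm long lying between stand and block, along x; leave it. Origin on its underside.
- tape: Roll of tape 64 mm across, 18 mm high, lying flat; leave it. Origin at the centre of its underside.
- collar_foot (a point): On the foot's plane (table height), straight below the outer face of the bar's collar: a disc 24 mm across on the bar, its outer face 32 mm from the post's axis along the stand's x, against which the plate's plain face must rest.
Not all that is in view belongs to the job. What is shaped like the sample but pink or red is not meant. What is shaped like the stand but purple is not meant.

How it is judged:
On the way, in this order (a step that is already met when the one before it is completed fails the run):
1. the sample plate is lifted clear of the block (height (world z) of sample above 0.045 m and contact force between sample and rack below 0.1 N), for 0.2 s.
2. its window is over the hook bar, engraved face outward (x of sample in the frame of stand between 0.03 and 0.085 m and y of sample in the frame of stand between -0.012 and 0.012 m and x of stand in the frame of sample below -0.02 m and height (world z) of sample between 0.045 and 0.112 m), for 0.1 s.
At the end, for the whole second after the job is handed in: The sample hangs at rest by its window on the bar: upright within 0.2 rad, engraved face away from the post within 0.3 rad, origin 29 to 41 mm from the post's axis along the hook (home is 35), within 15 mm of its line sideways, bottom edge 46 to 97 mm above the table, weight on the stand (contact force between sample and stand above 0.5 N and height (world z) of sample between 0.046 and 0.097 m and x of sample in the frame of stand between 0.029 and 0.041 m and y of sample in the frame of stand between -0.015 and 0.015 m and x of stand in the frame of sample below -0.02 m and angle between the x axis of sample and the x axis of stand, either way round below 0.3 rad and angle between sample's own z axis and vertical below 0.2 rad and linear speed of sample below 0.03 m/s); the robot touches nothing.
It fails at once if the stand is pressed with more than 30 N (contact force between stand and anything else above 30 N).
It fails at once if the blank plate is moved more than 15 mm (distance of blank from where it was at the start of the episode above 0.015 m).
It fails at once if the brush is moved more than 30 mm (distance of brush from where it was at the start of the episode above 0.03 m).
It fails at once if the palette knife is moved more than 30 mm (distance of knife from where it was at the start of the episode above 0.03 m).
It fails at once if the tape is moved more than 30 mm (distance of tape from where it was at the start of the episode above 0.03 m).
It also fails if it takes over 66 s, if anything falls off the work surface, if the arm or the gripper's body presses on something with over 40 N, if the wrist force passes 120 N, or if a joint passes its speed limit or range.

## Working session

There is one attempt and no reset: what is moved stays moved. The work goes in short steps, Python scripts to look and compute and a tool call to move; the robot and the scene stay as the last step left them, time stands still between calls to the robot, and variables do not carry over. Pictures are saved under pics/ and viewed, and the job is handed in when it is done.

Besides the shell and the picture viewer there is one more tool, called as a command line: name --argument value ..., lists and objects as JSON in quotes. send_rows: Moves the arm, as the interface text tells. Its arguments: {"type":"object","properties":{"motion":{"type":"array","items":{"type":"number"}},"grip_force":{"type":"number"}},"required":["motion"]}

```bash
mkdir -p pics; cat > h.py <<'E'
import numpy as np, cv2
from scipy.spatial.transform import Rotation as R
from plant import ctrl, cams, workorder, spotter
def snap(cam,name):
    im,d=cams.read_camera(cam); cv2.imwrite('pics/'+name+'.png',im[:,:,::-1]); np.save('pics/'+name+'.npy',d); return im,d
def pts(cam,d,mask=None):
    p=cams.camera_params(cam); v,u=np.nonzero((d>0)&(mask if mask is not None else True)); z=d[v,u]
    P=np.c_[(u-p['cx'])/p['fx']*z,(v-p['cy'])/p['fy']*z,z]
    return R.from_quat(p['attitude']).apply(P)+p['xyz'],u,v
def st():
    s=ctrl.get_state(); print('t',round(s['time'],2),'pos',np.round(s['eef_pos'],4),'q',np.round(s['tcp_rot'],4),'F',np.round(s['contact_force'],2),'T',np.round(s['wrist_torque'],2),'op',round(s['opening'],3),'j',np.round(s['qpos'],3)); return s
E
python3 - <<'E'
from h import *
for c in('side','top'):
    print(cams.camera_params(c)); snap(c,c+'0')
    for n in('sample','stand','rack','blank'):
        for r in spotter.trace(n,c): print(c,n,round(r['conf'],2),r['bbox'])
st()
E
```

```text
{'fx': 360.2512541544265, 'fy': 360.2512541544265, 'cx': 256.55728468225936, 'cy': 194.17032265908446, 'xyz': array([0.10655182, 0.77080527, 0.6644448 ]), 'attitude': array([-0.21191862,  0.85377314, -0.46073463,  0.11783687])}
side sample 0.89 [226.9, 233.3, 21.3, 47.1]
side sample 0.89 [272.8, 253.7, 17.2, 59.9]
side sample 0.57 [200.6, 276.4, 22.5, 62.9]
side stand 0.96 [261.5, 146.5, 38.6, 59.0]
side stand 0.87 [294.0, 139.8, 36.9, 44.4]
side stand 0.78 [322.5, 157.6, 33.8, 57.7]
side rack 0.81 [197.9, 252.6, 61.4, 44.9]
side blank 0.75 [208.8, 246.4, 16.4, 25.9]
{'fx': 370.6907371539309, 'fy': 370.6907371539309, 'cx': 258.11943897497315, 'cy': 191.74440224953165, 'xyz': array([0.41502921, 0.02301518, 1.0177447 ]), 'attitude': array([ 0.71010135, -0.70257979,  0.03136173, -0.03397286])}
top sample 0.73 [100.4, 208.4, 37.1, 29.9]
top sample 0.68 [156.1, 247.4, 24.7, 30.8]
top sample 0.5 [243.3, 180.8, 20.3, 56.2]
top stand 0.97 [308.3, 153.8, 37.1, 64.0]
top stand 0.94 [321.2, 230.7, 36.4, 51.3]
top stand 0.61 [371.6, 174.7, 40.9, 59.9]
top rack 0.86 [156.9, 181.6, 45.8, 45.9]
top blank 0.63 [162.8, 188.6, 30.3, 7.6]
t 0.5 pos [ 0.2528 -0.6258  0.2313] q [ 0.829  -0.5592 -0.     -0.    ] F [ 0.19 -0.72 -0.43] T [ 0.02  0.   -0.01] op 1.0 j [-1.337  0.286  1.577 -0.     1.279 -0.15 ]
```

View pics/side0.png

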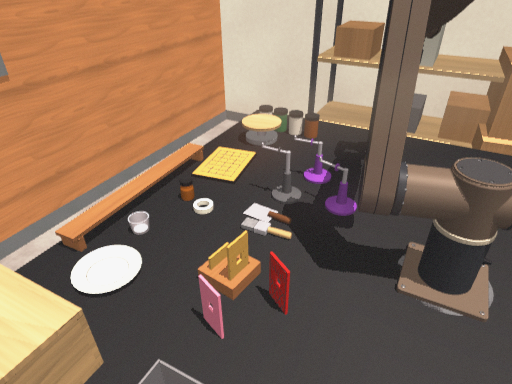

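View pics/top0.png

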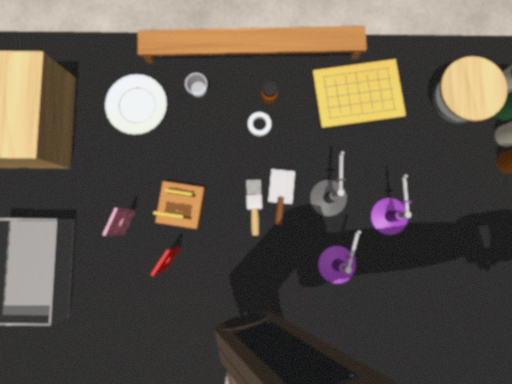

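```bash
python3 - <<'E'
import cv2
a=cv2.imread('pics/side0.png')[130:350,180:380];b=cv2.imread('pics/top0.png')[140:300,80:420]
cv2.imwrite('pics/sc.png',cv2.resize(a,None,fx=2.7,fy=2.7,interpolation=3));cv2.imwrite('pics/tc.png',cv2.resize(b,None,fx=2.3,fy=2.3,interpolation=3))
E
```

```text
(no output)
```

View pics/sc.png

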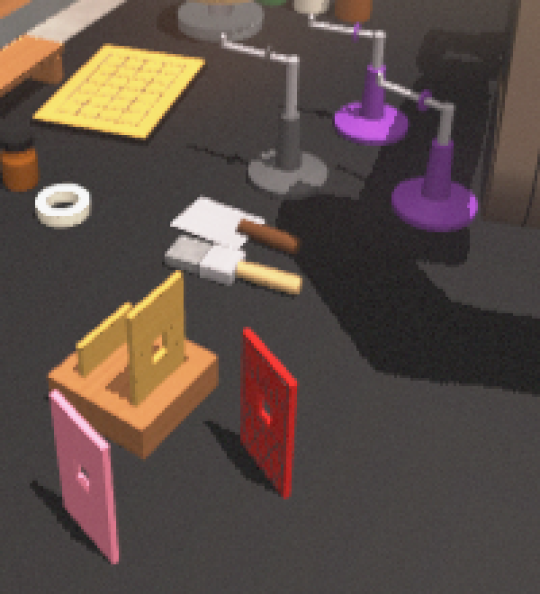

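View pics/tc.png

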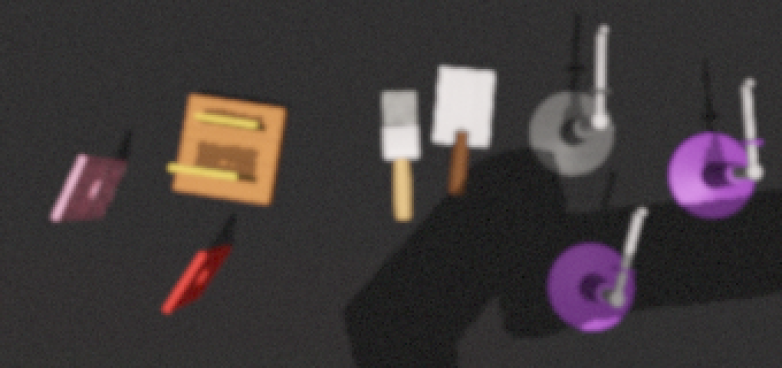

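The side view shows the brass sample at about (238,257), behind it the blank at (218,258), and the grey steel stand at (288,175). The pink and red plates and the purple stands are decoys. In the top view the sample is at (173,214), the blank at (180,192) and the stand at (328,197), with its hook pointing up the image.

```bash
python3 - <<'E'
from h import *
def box(c,b,extra=None):
    d=np.load(f'pics/{c}0.npy'); im=cv2.imread(f'pics/{c}0.png'); m=np.zeros(d.shape,bool); m[b[1]:b[3],b[0]:b[2]]=1
    P,u,v=pts(c,d,m); return P,cv2.cvtColor(im,cv2.COLOR_BGR2HSV)[v,u],u,v
def line(Q):
    c=np.median(Q,0); vx,vy,x,y=cv2.fitLine(Q.astype(np.float32),cv2.DIST_HUBER,0,.01,.01).ravel(); return (x,y),np.degrees(np.arctan2(vy,vx))
for c,b in(('top',(145,170,215,240)),('side',(190,225,265,300))):
    P,h,u,v=box(c,b)
    k=(P[:,2]>.075)&(h[:,0]>14); print(c,'sample',k.sum(),P[k].min(0),P[k].max(0),line(P[k][:,:2]))
    k2=(P[:,2]>.1); print('  z>.1',k2.sum(),P[k2].min(0),P[k2].max(0),line(P[k2][:,:2]))
    kb=(P[:,2]>.05)&(P[:,2]<.075); print('mid',kb.sum(),P[kb].min(0),P[kb].max(0))
    kr=(P[:,2]>.028)&(P[:,2]<.041); print('rack top minrect',cv2.minAreaRect(P[kr][:,:2].astype(np.float32)*1000), P[kr][:,2].mean())
for c,b in(('top',(305,145,350,222)),('side',(255,138,305,205))):
    P,h,u,v=box(c,b)
    for lo,hi in((.0,.02),(.02,.09),(.09,.125),(.125,.25)):
        k=(P[:,2]>lo)&(P[:,2]<hi)&((h[:,1]<90)); 
        if k.sum()>3: print(c,lo,k.sum(),P[k].min(0).round(4),P[k].max(0).round(4),P[k].mean(0).round(4))
    k=(P[:,2]>.125)&(h[:,1]<90)
    o=np.argsort(v[k]) if c=='top' else np.argsort(u[k])
    for p,uu,vv in list(zip(P[k][o],u[k][o],v[k][o]))[::3]: print(p.round(4),uu,vv)
    print(line(P[k][:,:2]))
E
```

```text
top sample 92 [0.43339871 0.20489234 0.08296084] [0.44818894 0.27390198 0.14062255] ((np.float32(0.44062972), np.float32(0.23534738)), np.float32(82.10607))
  z>.1 87 [0.43442415 0.20489234 0.10637296] [0.44818894 0.27390198 0.14062255] ((np.float32(0.4400889), np.float32(0.23106748)), np.float32(82.28767))
mid 86 [0.43382765 0.19690759 0.05337278] [0.50739746 0.26709205 0.0749987 ]
rack top minrect ((470.88568115234375, 234.9901123046875), (111.16474151611328, 110.1137466430664), 81.94645690917969) 0.03693330734726929
side sample 767 [0.39033225 0.20703969 0.07502024] [0.4581443  0.39769516 0.13742195] ((np.float32(0.4369991), np.float32(0.30610457)), np.float32(-87.68243))
  z>.1 559 [0.39033225 0.20703969 0.10001702] [0.45787967 0.39769516 0.13742195] ((np.float32(0.4333333), np.float32(0.31189796)), np.float32(-84.18999))
mid 340 [0.43462284 0.20020366 0.05019797] [0.51031161 0.37644479 0.07494664]
rack top minrect ((472.169677734375, 237.54656982421875), (111.51848602294922, 113.11233520507812), 81.6341323852539) 0.03510580698201292
top 0.0 2375 [ 0.4303 -0.2245  0.    ] [ 0.642
[... 4282 characters left out ...]
.1272] 287 162
[ 0.4982 -0.1651  0.163 ] 288 151
[ 0.4936 -0.1584  0.1287] 288 162
[ 0.4931 -0.1541  0.1587] 288 154
[ 0.4931 -0.1538  0.1623] 288 153
[ 0.495  -0.1659  0.16  ] 289 152
[ 0.4911 -0.1592  0.1395] 289 159
[ 0.4901 -0.158   0.1298] 289 162
[ 0.4918 -0.1589  0.1569] 289 154
[ 0.4908 -0.1638  0.1618] 290 152
[ 0.4898 -0.1627  0.1522] 290 155
[ 0.5425 -0.3204  0.1314] 294 139
[ 0.5381 -0.3189  0.1329] 295 139
[ 0.5313 -0.3206  0.1336] 297 139
[ 0.5271 -0.3195  0.1349] 298 139
[ 0.5207 -0.3222  0.1352] 300 139
[ 0.5185 -0.3261  0.1341] 301 139
[ 0.5127 -0.3218  0.1294] 302 141
[ 0.5086 -0.32    0.1348] 303 140
((np.float32(0.5233699), np.float32(-0.17383014)), np.float32(-88.39053))
```

```bash
cat >> h.py <<'E'
def plan(way, pos=None, yaw=None, step=4.0, dspin=0.14):
    """way: list of (x,y,z,yaw_rad,opening cm). prints rows in tool axes; pointing down."""
    s=ctrl.get_state()
    if pos is None:
        pos=np.array(s['eef_pos']); M=R.from_quat(s['tcp_rot']).as_matrix(); yaw=np.arctan2(M[1,0],M[0,0])
    out=[]
    for x,y,z,w,g in way:
        d=np.array([x,y,z])-pos; dy=(w-yaw+np.pi)%(2*np.pi)-np.pi
        n=max(1,int(np.ceil(max(np.linalg.norm(d)*100/step,abs(dy)/dspin))))
        for i in range(n):
            c,sn=np.cos(yaw),np.sin(yaw); X=np.array([c,sn,0]);Y=np.array([sn,-c,0]);Z=np.array([0,0,-1.])
            dd=d/n*100; r=[round(float(dd@X),2),round(float(dd@Y),2),round(float(dd@Z),2),round(float(-dy/n),3),g]
            out.append(r); pos=pos+(r[0]*X+r[1]*Y+r[2]*Z)/100; yaw-=r[3]
    for i in range(0,len(out),12): print(i,[v for r in out[i:i+12] for v in r])
    print('end',pos.round(4),round(yaw,4))
E
python3 - <<'E'
from h import *
from scipy.optimize import least_squares
for c,b in(('top',(305,145,350,222)),('side',(255,138,293,205))):
    d=np.load(f'pics/{c}0.npy'); m=np.zeros(d.shape,bool); m[b[1]:b[3],b[0]:b[2]]=1
    P,u,v=pts(c,d,m)
    k=(P[:,2]>.15)&(P[:,0]>.503)&(P[:,0]<.582)&((P[:,0]<.520)|(P[:,0]>.534))&(P[:,1]>-.18)
    pf=np.polyfit(P[k,0],P[k,1],1); print(c,k.sum(),'y at .5',np.polyval(pf,.5),'y at .585',np.polyval(pf,.585),'ang',np.degrees(np.arctan(pf[0])),'ztop',np.percentile(P[k,2],[50,80,95]))
    k=(P[:,2]>.003)&(P[:,2]<.02)&(np.hypot(P[:,0]-.495,P[:,1]+.162)<.053); e=cv2.minEnclosingCircle(P[k][:,:2].astype(np.float32)); print('foot',k.sum(),e)
    k=(P[:,2]>.1)&(P[:,2]<.145)&(np.hypot(P[:,0]-.495,P[:,1]+.162)<.02); print('rod',k.sum(),P[k].mean(0))
    for n in('collar_foot','stand'): pass
s=ctrl.get_state()
plan([(.42,-.42,.25,-.9,8.5),(.53,-.1,.25,-.3,8.5),(.4415,.2397,.25,-.141,8.5),(.4415,.2397,.17,-.141,8.5)],step=4.5)
E
```

```text
top 89 y at .5 -0.16404783669623782 y at .585 -0.1668372866787893 ang -1.879604396030684 ztop [0.16250042 0.16404055 0.16536597]
foot 847 ((0.4949897825717926, -0.16164635121822357), 0.05267532914876938)
rod 25 [ 0.4933561  -0.15930239  0.12380885]
side 48 y at .5 -0.1594852076251669 y at .585 -0.163072424808006 ang -2.416594275922835 ztop [0.16006959 0.16120375 0.16263665]
foot 260 ((0.4970335364341736, -0.16015350818634033), 0.05077063664793968)
rod 51 [ 0.49439355 -0.15664947  0.12257205]
0 [-2.14, -3.87, -0.31, -0.048, 8.5, -1.95, -3.97, -0.31, -0.048, 8.5, -1.76, -4.06, -0.31, -0.048, 8.5, -1.56, -4.14, -0.31, -0.048, 8.5, -1.36, -4.21, -0.31, -0.048, 8.5, -1.16, -4.27, -0.31, -0.048, 8.5, -2.27, -3.56, -0.0, -0.075, 8.5, -2.0, -3.72, -0.0, -0.075, 8.5, -1.72, -3.86, -0.0, -0.075, 8.5, -1.42, -3.98, -0.0, -0.075, 8.5, -1.12, -4.08, -0.0, -0.075, 8.5, -0.81, -4.15, -0.0, -0.075, 8.5]
12 [-0.5, -4.2, -0.0, -0.075, 8.5, -0.18, -4.22, -0.0, -0.075, 8.5, -2.31, -3.73, -0.0, -0.02, 8.5, -2.23, -3.78, -0.0, -0.02, 8.5, -2.16, -3.82, -0.0, -0.02, 8.5, -2.08, -3.86, -0.0, -0.02, 8.5, -2.0, -3.91, -0.0, -0.02, 8.5, -1.92, -3.94, -0.0, -0.02, 8.5, -1.84, -3.98, -0.0, -0.02, 8.5, -1.76, -4.02, -0.0, -0.02, 8.5, -0.0, -0.0, 3.99, 0.001, 8.5, -0.0, -0.0, 3.99, 0.001, 8.5]
end [0.4416 0.2396 0.1701] -0.141
```

send_rows --motion '[-2.14, -3.87, -0.31, -0.048, 8.5, -1.95, -3.97, -0.31, -0.048, 8.5, -1.76, -4.06, -0.31, -0.048, 8.5, -1.56, -4.14, -0.31, -0.048, 8.5, -1.36, -4.21, -0.31, -0.048, 8.5, -1.16, -4.27, -0.31, -0.048, 8.5, -2.27, -3.56, 0, -0.075, 8.5, -2.0, -3.72, 0, -0.075, 8.5, -1.72, -3.86, 0, -0.075, 8.5, -1.42, -3.98, 0, -0.075, 8.5, -1.12, -4.08, 0, -0.075, 8.5, -0.81, -4.15, 0, -0.075, 8.5]'

```text
time: 1.7
eef_pos: [0.5054, -0.1674, 0.2516]
tcp_rot: [0.977, -0.213, 0.003, 0.002]
contact_force: [0.3, -0.7, 0.1]
opening: 0.99
```

```bash
python3 - <<'E'
from h import *
st()
plan([(.53,-.05,.25,-.3,8.5),(.4415,.2397,.23,-.141,8.5),(.4415,.2397,.17,-.141,8.5)],step=4.5)
E
```

```text
t 1.7 pos [ 0.5054 -0.1674  0.2516] q [ 0.977  -0.2133  0.0033  0.002 ] F [ 0.33 -0.69  0.07] T [ 0.03  0.   -0.02] op 0.99 j [-0.51  -0.05   1.908 -0.002  1.276 -0.079]
0 [-0.89, -3.9, 0.05, -0.043, 8.5, -0.72, -3.94, 0.05, -0.043, 8.5, -0.55, -3.96, 0.05, -0.043, 8.5, -2.43, -3.58, 0.29, -0.023, 8.5, -2.35, -3.63, 0.29, -0.023, 8.5, -2.27, -3.69, 0.29, -0.023, 8.5, -2.18, -3.74, 0.29, -0.023, 8.5, -2.09, -3.79, 0.29, -0.023, 8.5, -2.01, -3.83, 0.29, -0.023, 8.5, -1.92, -3.88, 0.29, -0.023, 8.5, 0.0, 0.0, 2.99, 0.001, 8.5, 0.0, 0.0, 2.99, 0.001, 8.5]
end [0.4415 0.2398 0.17  ] -0.1418
```

send_rows --motion '[-0.89, -3.9, 0.05, -0.043, 8.5, -0.72, -3.94, 0.05, -0.043, 8.5, -0.55, -3.96, 0.05, -0.043, 8.5, -2.43, -3.58, 0.29, -0.023, 8.5, -2.35, -3.63, 0.29, -0.023, 8.5, -2.27, -3.69, 0.29, -0.023, 8.5, -2.18, -3.74, 0.29, -0.023, 8.5, -2.09, -3.79, 0.29, -0.023, 8.5, -2.01, -3.83, 0.29, -0.023, 8.5, -1.92, -3.88, 0.29, -0.023, 8.5, 0, 0, 1, 0, 8.5, 0, 0, 0, 0, 8.5]'

```text
time: 2.9
eef_pos: [0.4352, 0.26, 0.2197]
tcp_rot: [0.998, -0.059, 0.009, 0.002]
contact_force: [-0.1, -0.0, -0.7]
opening: 0.995
```

```bash
python3 - <<'E'
from h import *
st(); snap('side','s1'); snap('top','t1')
a=cv2.imread('pics/s1.png')[130:350,150:380];b=cv2.imread('pics/t1.png')[120:300,80:420]
cv2.imwrite('pics/s1c.png',cv2.resize(a,None,fx=2.7,fy=2.7,interpolation=3));cv2.imwrite('pics/t1c.png',cv2.resize(b,None,fx=2.3,fy=2.3,interpolation=3))
# refined plate fit: side and top tips
d=np.load('pics/side0.npy')
for r in spotter.trace('rack','side')[:1]: pass
for c,bb in(('side',(226,232,249,281)),('top',(145,170,215,240))):
    d=np.load(f'pics/{c}0.npy'); m=np.zeros(d.shape,bool); m[bb[1]:bb[3],bb[0]:bb[2]]=1
    P,u,v=pts(c,d,m); k=(P[:,2]>.045)&(P[:,2]<.15)&(np.hypot(P[:,0]-.4415,P[:,1]-.24)<.045)&(np.abs((P[:,0]-.4415)*np.cos(.141)-(P[:,1]-.24)*np.sin(.141))<.008)
    a=(P[k,0]-.4415)*np.cos(.141)-(P[k,1]-.24)*np.sin(.141); l=(P[k,0]-.4415)*np.sin(.141)+(P[k,1]-.24)*np.cos(.141)
    print(c,k.sum(),'normal med',np.median(a),np.polyfit(l,a,1),'l range',np.percentile(l,[1,50,99]),'z',P[k,2].max(),'normal vs z',np.polyfit(P[k,2],a,1))
plan([(.4415,.2397,.17,-.141,8.5),(.4415,.2397,.103,-.141,8.5)],step=3)
E
```

```text
t 2.9 pos [0.4352 0.26   0.2197] q [ 0.9982 -0.0591  0.0088  0.0016] F [-0.09 -0.04 -0.74] T [-0.04 -0.01 -0.03] op 0.995 j [ 0.343 -0.087  2.002 -0.01   1.211  0.465]
side 655 normal med -0.002123291128640788 [ 0.00932068 -0.00182598] l range [-0.03177659  0.00663932  0.03785104] z 0.13742195397285784 normal vs z [ 0.00567879 -0.00230845]
top 98 normal med -0.0001989017283027623 [-0.00298745 -0.00022653] l range [-0.03541261 -0.00789282  0.03389951] z 0.14062254993454582 normal vs z [-0.00038109 -0.00015783]
0 [0.34, 0.92, 2.58, 0.01, 8.5, 0.35, 0.92, 2.58, 0.01, 8.5, 0.0, 0.0, 2.23, -0.0, 8.5, 0.0, 0.0, 2.23, -0.0, 8.5, 0.0, 0.0, 2.23, -0.0, 8.5]
end [0.4415 0.2397 0.103 ] -0.1417
```

View pics/s1c.png

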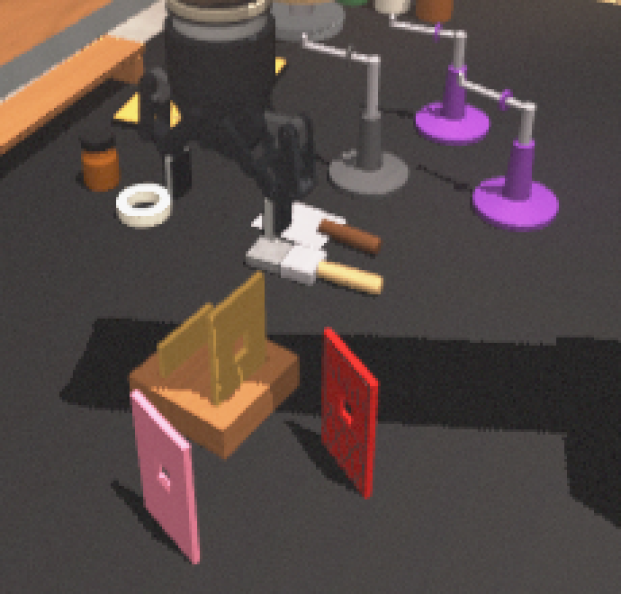

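View pics/t1c.png

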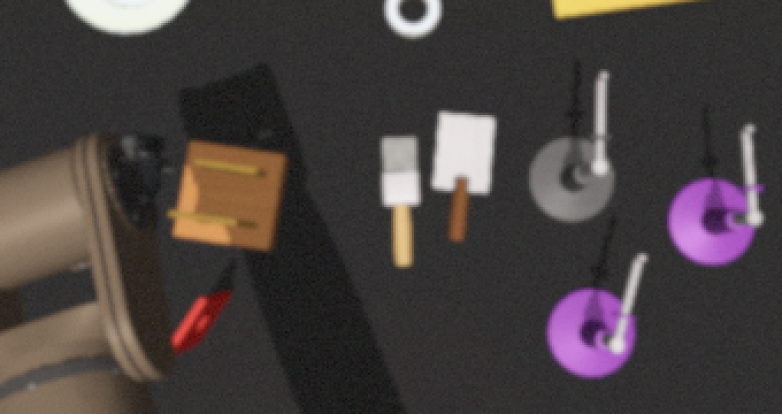

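send_rows --motion '[0, 0, 0, 0, 8.5, 0, 0, 0, 0, 8.5]'

```text
time: 3.25
eef_pos: [0.4384, 0.257, 0.2224]
tcp_rot: [0.998, -0.063, 0.011, 0.001]
contact_force: [-0.3, 0.4, -0.7]
opening: 0.991
```

```bash
python3 - <<'E'
from h import *
s=st(); print(R.from_quat(s['tcp_rot']).as_matrix().round(4))
plan([(.4415,.2397,.17,-.141,8.5)],step=1.5)
E
```

```text
t 3.25 pos [0.4384 0.257  0.2224] q [ 9.98e-01 -6.28e-02  1.10e-02  8.00e-04] F [-0.25  0.39 -0.7 ] T [0.06 0.07 0.02] op 0.991 j [ 0.335 -0.089  1.999 -0.011  1.212  0.465]
[[ 9.919e-01 -1.254e-01  2.180e-02]
 [-1.254e-01 -9.921e-01 -3.000e-03]
 [ 2.200e-02  2.000e-04 -9.998e-01]]
0 [0.13, 0.42, 1.31, 0.004, 8.5, 0.13, 0.42, 1.31, 0.004, 8.5, 0.13, 0.42, 1.31, 0.004, 8.5, 0.14, 0.42, 1.31, 0.004, 8.5]
end [0.4415 0.2396 0.17  ] -0.1417
```

```bash
cat >> h.py <<'E'
def plan(way, step=1.5, dspin=0.1, pad=0):
    s=ctrl.get_state(); pos=np.array(s['eef_pos']); M=R.from_quat(s['tcp_rot'])
    out=[]
    for x,y,z,w,g in way:
        m=M.as_matrix(); yaw=np.arctan2(m[1,0],m[0,0]); dy=(w-yaw+np.pi)%(2*np.pi)-np.pi
        d=np.array([x,y,z])-pos
        n=max(1,int(np.ceil(max(np.linalg.norm(d)*100/step,abs(dy)/dspin))))
        for i in range(n):
            dl=M.inv().apply(d/n*100); r=[round(float(q),2) for q in dl]+[round(float(-dy/n),3),g]
            out.append(r); pos=pos+M.apply(r[:3])/100; M=M*R.from_rotvec([0,0,r[3]])
    for i in range(0,len(out),12): print(i,[v for r in out[i:i+12] for v in r])
    print('end',pos.round(4))
E
python3 - <<'E'
from h import *
plan([(.4405,.2397,.17,-.141,8.5)],step=1.5)
E
```

```text
0 [0.08, 0.42, 1.31, 0.004, 8.5, 0.08, 0.42, 1.31, 0.004, 8.5, 0.08, 0.42, 1.31, 0.004, 8.5, 0.08, 0.42, 1.31, 0.004, 8.5]
end [0.4405 0.2397 0.1701]
```

send_rows --motion '[0.08, 0.42, 1.31, 0.004, 8.5, 0.08, 0.42, 1.31, 0.004, 8.5, 0.08, 0.42, 1.31, 0.004, 8.5, 0.08, 0.42, 1.31, 0.004, 8.5, 0, 0, 0, 0, 8.5]'

```text
time: 3.75
eef_pos: [0.4408, 0.2359, 0.1646]
tcp_rot: [0.997, -0.074, 0.01, 0.001]
contact_force: [-0.2, -0.2, 0.0]
opening: 0.989
```

```bash
python3 - <<'E'
from h import *
s=st()
plan([(.4405,.2397,.135,-.141,8.5),(.4405,.2397,.103,-.141,8.5)],step=1.2)
E
```

```text
t 3.75 pos [0.4408 0.2359 0.1646] q [ 0.9972 -0.0735  0.0102  0.0012] F [-0.18 -0.18  0.02] T [0.03 0.01 0.01] op 0.989 j [ 0.293 -0.046  2.069 -0.011  1.1    0.445]
0 [-0.05, -0.12, 0.99, -0.002, 8.5, -0.05, -0.12, 0.99, -0.002, 8.5, -0.05, -0.12, 0.99, -0.002, 8.5, -0.02, -0.01, 1.06, -0.0, 8.5, -0.02, -0.01, 1.06, -0.0, 8.5, -0.02, -0.01, 1.06, -0.0, 8.5]
end [0.4405 0.2398 0.1031]
```

send_rows --motion '[-0.05, -0.12, 1, -0.002, 8.5, -0.05, -0.12, 1, -0.002, 8.5, -0.05, -0.12, 1, -0.002, 8.5, -0.02, 0, 1, 0, 8.5, -0.02, 0, 1, 0, 8.5, -0.02, 0, 0.5, 0, 8.5, 0, 0, 0, 0, 8.5, 0, 0, 0, 0, 8.5]'

```text
time: 4.55
eef_pos: [0.4401, 0.2404, 0.104]
tcp_rot: [0.998, -0.07, 0.01, 0.001]
contact_force: [-0.0, -0.2, 0.6]
opening: 0.996
```

```bash
python3 - <<'E'
from h import *
s=st();print(ctrl.tcp_to_grasp); snap('side','s2')
a=cv2.imread('pics/s2.png')[190:310,170:300]
cv2.imwrite('pics/s2c.png',cv2.resize(a,None,fx=4.5,fy=4.5,interpolation=3))
plan([(.4405,.2397,.103,-.141,8.5)],step=1.2)
E
```

```text
t 4.55 pos [0.4401 0.2404 0.104 ] q [ 0.9975 -0.0698  0.0097  0.0013] F [-0.02 -0.2   0.61] T [-0.01  0.02  0.03] op 0.996 j [ 0.302  0.043  2.105 -0.011  0.977  0.448]
0.0187
0 [0.05, 0.06, 0.11, 0.001, 8.5]
end [0.4405 0.2397 0.103 ]
```

View pics/s2c.png

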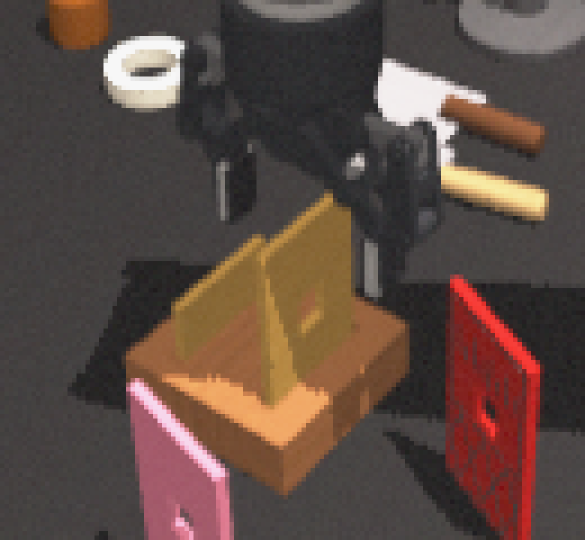

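The picture shows the jaws straddling the sample's upper part, with one finger on each side. The blank stays clear, so I'm closing.

send_rows --motion '[0, 0, 0, 0, 6, 0, 0, 0, 0, 4, 0, 0, 0, 0, 2, 0, 0, 0, 0, 1, 0, 0, 0, 0, 0, 0, 0, 0, 0, 0, 0, 0, 0, 0, 0, 0, 0, 0, 0, 0]' --grip_force 50

```text
time: 5.4
eef_pos: [0.441, 0.2409, 0.1062]
tcp_rot: [0.997, -0.07, 0.011, 0.0]
contact_force: [-0.6, -1.6, 0.7]
opening: 0.06
```

```bash
python3 - <<'E'
from h import *
st()
E
```

```text
t 5.4 pos [0.441  0.2409 0.1062] q [ 9.975e-01 -7.000e-02  1.100e-02  5.000e-04] F [-0.62 -1.61  0.66] T [-0.01  0.07 -0.04] op 0.06 j [ 0.302  0.04   2.103 -0.011  0.978  0.448]
```

```bash
python3 - <<'E'
from h import *
plan([(.441,.2409,.196,-.141,0)],step=1)
E
```

```text
0 [0.02, -0.0, -1.0, 0.0, 0, 0.02, -0.0, -1.0, 0.0, 0, 0.02, -0.0, -1.0, 0.0, 0, 0.02, -0.0, -1.0, 0.0, 0, 0.02, -0.0, -1.0, 0.0, 0, 0.02, -0.0, -1.0, 0.0, 0, 0.02, -0.0, -1.0, 0.0, 0, 0.02, -0.0, -1.0, 0.0, 0, 0.02, -0.0, -1.0, 0.0, 0]
end [0.4408 0.2408 0.1963]
```

send_rows --motion '[0.02, 0, -0.5, 0, 0, 0.02, 0, -1, 0, 0, 0.02, 0, -1, 0, 0, 0.02, 0, -1, 0, 0, 0.02, 0, -1, 0, 0, 0.02, 0, -1, 0, 0, 0.02, 0, -1, 0, 0, 0.02, 0, -1, 0, 0, 0.02, 0, -1, 0, 0, 0, 0, 0, 0, 0, 0, 0, 0, 0, 0, 0, 0, 0, 0, 0]'

```text
time: 6.6
eef_pos: [0.4403, 0.2405, 0.1984]
tcp_rot: [0.997, -0.07, 0.011, 0.001]
contact_force: [-0.3, 0.7, -2.2]
opening: 0.064
```

```bash
python3 - <<'E'
from h import *
st(); snap('side','s3'); snap('top','t3')
a=cv2.imread('pics/s3.png')[130:350,150:380];cv2.imwrite('pics/s3c.png',cv2.resize(a,None,fx=2.7,fy=2.7,interpolation=3))
E
```

```text
t 6.6 pos [0.4403 0.2405 0.1984] q [ 9.975e-01 -6.990e-02  1.090e-02  7.000e-04] F [-0.25  0.67 -2.17] T [ 0.03  0.01 -0.02] op 0.064 j [ 0.302 -0.081  2.037 -0.01   1.166  0.446]
```

View pics/s3c.png

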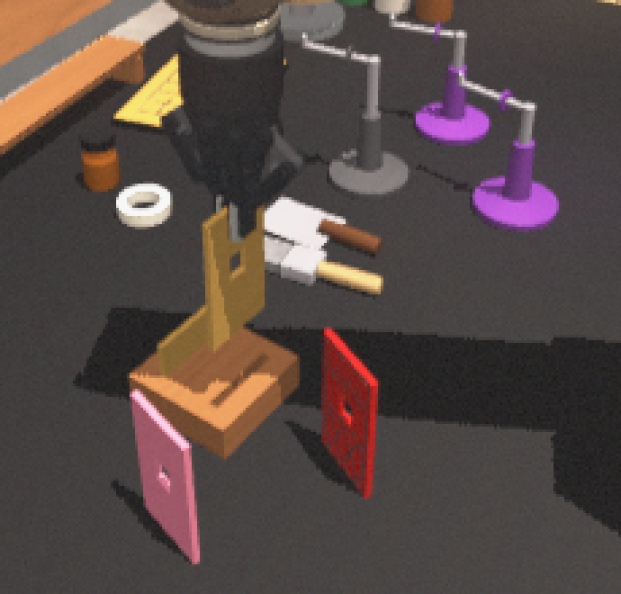

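```bash
python3 - <<'E'
from h import *
plan([(.65,-.168,.199,-.035,0)],step=2)
d=np.load('pics/s3.npy'); m=np.zeros(d.shape,bool); m[200:265,222:250]=1
P,u,v=pts('side',d,m); 
c,s=np.cos(.141),np.sin(.141)
a=(P[:,0]-.4403)*c-(P[:,1]-.2405)*s; l=(P[:,0]-.4403)*s+(P[:,1]-.2405)*c
k=(abs(a)<.012)&(abs(l)<.04)&(P[:,2]>.08)&(P[:,2]<.165)
A=np.c_[l[k],P[k,2],np.ones(k.sum())]; print(k.sum(),np.linalg.lstsq(A,a[k],rcond=None)[0],P[k,2].min(),l[k].min(),l[k].max(),np.median(a[k]))
E
```

```text
0 [1.15, 1.63, 0.02, -0.005, 0, 1.14, 1.64, 0.02, -0.005, 0, 1.14, 1.64, 0.02, -0.005, 0, 1.13, 1.65, 0.02, -0.005, 0, 1.12, 1.65, 0.02, -0.005, 0, 1.11, 1.66, 0.02, -0.005, 0, 1.1, 1.66, 0.02, -0.005, 0, 1.09, 1.67, 0.02, -0.005, 0, 1.09, 1.68, 0.02, -0.005, 0, 1.08, 1.68, 0.02, -0.005, 0, 1.07, 1.69, 0.02, -0.005, 0, 1.06, 1.69, 0.02, -0.005, 0]
12 [1.05, 1.7, 0.02, -0.005, 0, 1.04, 1.7, 0.02, -0.005, 0, 1.03, 1.71, 0.02, -0.005, 0, 1.03, 1.71, 0.02, -0.005, 0, 1.02, 1.72, 0.02, -0.005, 0, 1.01, 1.72, 0.02, -0.005, 0, 1.0, 1.73, 0.02, -0.005, 0, 0.99, 1.73, 0.02, -0.005, 0, 0.98, 1.74, 0.02, -0.005, 0, 0.97, 1.74, 0.02, -0.005, 0, 0.97, 1.75, 0.02, -0.005, 0]
end [ 0.65  -0.168  0.199]
497 [ 0.01300566 -0.01249807  0.00107542] 0.09692292542908265 -0.03419761662387898 0.03766289511757783 -0.0007450155795543105
```

send_rows --motion '[1.15, 1.63, 0.02, -0.005, 0, 1.14, 1.64, 0.02, -0.005, 0, 1.14, 1.64, 0.02, -0.005, 0, 1.13, 1.65, 0.02, -0.005, 0, 1.12, 1.65, 0.02, -0.005, 0, 1.11, 1.66, 0.02, -0.005, 0, 1.1, 1.66, 0.02, -0.005, 0, 1.09, 1.67, 0.02, -0.005, 0, 1.09, 1.68, 0.02, -0.005, 0, 1.08, 1.68, 0.02, -0.005, 0, 1.07, 1.69, 0.02, -0.005, 0, 1.06, 1.69, 0.02, -0.005, 0]'

```text
time: 7.9
eef_pos: [0.5489, 0.0212, 0.1886]
tcp_rot: [0.999, -0.036, 0.002, 0.001]
contact_force: [-0.3, 0.0, -2.3]
opening: 0.064
```

```bash
python3 - <<'E'
from h import *
st();plan([(.65,-.168,.199,-.035,0)],step=2)
E
```

```text
t 7.9 pos [0.5489 0.0212 0.1886] q [ 0.9993 -0.0363  0.0023  0.0014] F [-0.29  0.04 -2.34] T [-0.02  0.01 -0.04] op 0.064 j [-0.145  0.047  1.929 -0.002  1.16  -0.071]
0 [1.04, 1.65, -0.09, -0.003, 0, 1.04, 1.65, -0.09, -0.003, 0, 1.03, 1.66, -0.09, -0.003, 0, 1.03, 1.66, -0.09, -0.003, 0, 1.02, 1.66, -0.09, -0.003, 0, 1.02, 1.66, -0.09, -0.003, 0, 1.01, 1.67, -0.09, -0.003, 0, 1.01, 1.67, -0.09, -0.003, 0, 1.0, 1.67, -0.09, -0.003, 0, 1.0, 1.68, -0.09, -0.003, 0, 0.99, 1.68, -0.09, -0.003, 0]
end [ 0.65   -0.168   0.1995]
```

send_rows --motion '[1.3, 1.65, -0.09, -0.003, 0, 1.3, 1.65, -0.09, -0.003, 0, 1.3, 1.66, -0.09, -0.003, 0, 1.3, 1.66, -0.09, -0.003, 0, 1.2, 1.66, -0.09, -0.003, 0, 1.2, 1.66, -0.09, -0.003, 0, 1.0, 1.67, -0.09, -0.003, 0, 0.8, 1.67, -0.09, -0.003, 0, 0.6, 1.67, -0.09, -0.003, 0, 0.6, 1.68, -0.09, -0.003, 0, 0.3, 1, -0.09, -0.003, 0, 0, 0, 0, 0, 0]'

```text
time: 9.1
eef_pos: [0.6485, -0.1727, 0.1888]
tcp_rot: [1.0, -0.02, -0.006, -0.001]
contact_force: [-0.9, 0.1, -2.9]
opening: 0.062
```

```bash
python3 - <<'E'
from h import *
st();plan([(.65,-.168,.192,-.035,0)],step=1)
E
```

```text
t 9.1 pos [ 0.6485 -0.1727  0.1888] q [ 9.998e-01 -2.040e-02 -5.500e-03 -6.000e-04] F [-0.86  0.08 -2.92] T [-0.05 -0.02  0.03] op 0.062 j [-0.41   0.318  1.617 -0.003  1.218 -0.368]
0 [0.13, -0.48, -0.32, -0.006, 0]
end [ 0.65  -0.168  0.192]
```

send_rows --motion '[0.06, -0.25, -0.16, -0.003, 0, 0.06, -0.25, -0.16, -0.003, 0, 0, 0, 0, 0, 0, 0, 0, 0, 0, 0]'

```text
time: 9.5
eef_pos: [0.6495, -0.1654, 0.1924]
tcp_rot: [1.0, -0.016, -0.006, -0.001]
contact_force: [-0.5, 0.1, -3.1]
opening: 0.061
```

```bash
python3 - <<'E'
from h import *
st(); snap('side','s4'); snap('top','t4')
a=cv2.imread('pics/s4.png')[90:240,190:340];cv2.imwrite('pics/s4c.png',cv2.resize(a,None,fx=4,fy=4,interpolation=3))
a=cv2.imread('pics/t4.png')[90:240,270:420];cv2.imwrite('pics/t4c.png',cv2.resize(a,None,fx=4,fy=4,interpolation=3))
E
```

```text
t 9.5 pos [ 0.6495 -0.1654  0.1924] q [ 0.9998 -0.0164 -0.0059 -0.0014] F [-0.47  0.05 -3.11] T [0.01 0.01 0.01] op 0.061 j [-0.4    0.314  1.615 -0.002  1.225 -0.366]
```

View pics/s4c.png

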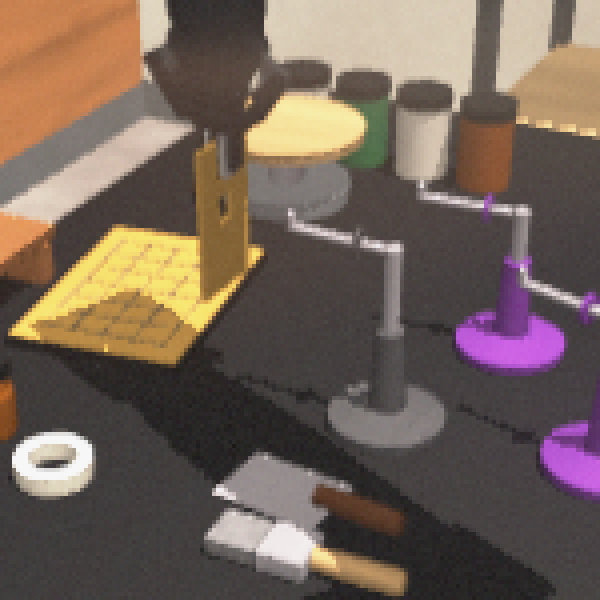

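View pics/t4c.png

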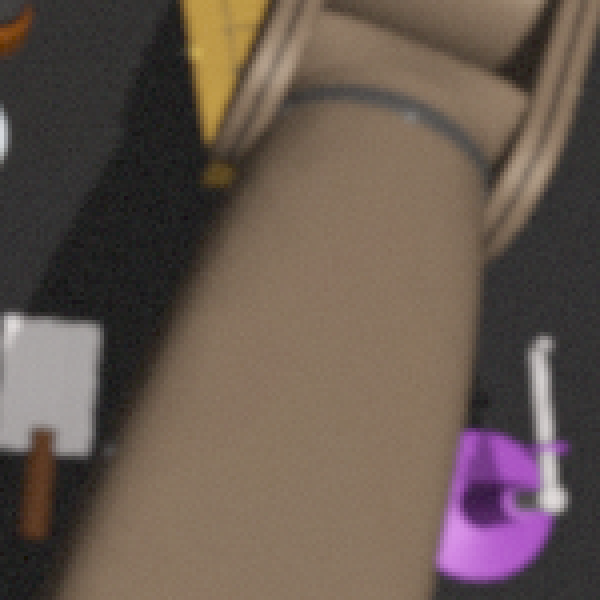

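```bash
python3 - <<'E'
from h import *
d=np.load('pics/s4.npy'); c='side'; p=cams.camera_params(c)
Rm=R.from_quat(p['attitude']).as_matrix(); o=np.array(p['xyz'])
m=np.zeros(d.shape,bool); m[118:168,236:254]=1
P,u,v=pts(c,d,m)
yaw=-.033; n=np.array([np.cos(yaw),np.sin(yaw),0]); t=np.array([-n[1],n[0],0])
ref=np.array([.6495,-.1654,0])
a=(P-ref)@n; l=(P-ref)@t
k=(abs(a)<.012)&(abs(l)<.045)&(P[:,2]<.165)
A=np.c_[l[k],P[k,2],np.ones(k.sum())]; co=np.linalg.lstsq(A,a[k],rcond=None)[0]; print('plane',co,np.median(a[k]),'l',np.percentile(l[k],[0,1,99,100]),'z',P[k,2].min())
# window: intersect rays with plain face plane
a0=np.median(a[k])
def hit(uu,vv):
    r=Rm@np.array([(uu-p['cx'])/p['fx'],(vv-p['cy'])/p['fy'],1]); s=(a0+ref@n-o@n)/(r@n); return o+s*r
im=cv2.imread('pics/s4.png')
W=[]
for vv in range(132,152):
    row=''
    for uu in range(238,253):
        h=hit(uu,vv); z=d[vv,uu]; far=np.linalg.norm(0) 
        zz=(Rm.T@(h-o))[2]; f=z-zz>.008 or z==0
        row+=('#' if not f else '.')
        if f and abs((h-ref)@t)<.015 and .14<h[2]<.19: W.append([(h-ref)@t,h[2]])
    print(vv,row)
W=np.array(W); print('window holes n',len(W),W.min(0),W.max(0),W.mean(0))
# bar: ray hits on vertical plane at bar axis
def hitbar(uu,vv,off=0):
    nn=np.array([np.sin(.035),np.cos(.035),0]); q=np.array([.5,-.163+off,0]); r=Rm@np.array([(uu-p['cx'])/p['fx'],(vv-p['cy'])/p['fy'],1]); s=(q-o)@nn/(r@nn); return o+s*r
g=cv2.cvtColor(im,cv2.COLOR_BGR2GRAY)
for uu in (266,269,272,275,283,285):
    col=g[138:160,uu]; print(uu,list(col)); 
    for vv in range(140,156): 
        if g[vv,uu]>110: print('  ',vv,hitbar(uu,vv).round(4),d[vv,uu])
E
```

```text
plane [ 0.01580831  0.01964203 -0.00491224] -0.002536340032745106 l [-0.03260429 -0.03198473  0.03895238  0.03951846] z 0.09117957919950082
132 ..############.
133 .#############.
134 .#############.
135 ..############.
136 .#############.
137 ..############.
138 ..############.
139 ..#####...####.
140 .######..#####.
141 ..#####..#####.
142 ..#####...####.
143 ..#####..#####.
144 .###.##..#####.
145 ..############.
146 ..############.
147 .#############.
148 ..############.
149 ..############.
150 ..############.
151 ..############.
window holes n 14 [-0.00459383  0.15541532] [0.00848395 0.17536216] [0.00367826 0.16539985]
266 [np.uint8(123), np.uint8(123), np.uint8(125), np.uint8(121), np.uint8(109), np.uint8(123), np.uint8(116), np.uint8(104), np.uint8(169), np.uint8(207), np.uint8(115), np.uint8(72), np.uint8(71), np.uint8(71), np.uint8(70), np.uint8(68), np.uint8(70), np.uint8(71), np.uint8(69), np.uint8(69), np.uint8(68), np.uint8(67)]
   140 [ 0.5752 -0.1656  0.1837] 1.5268337
   141 [ 0.5752 -0.1656  0.1803] 1.5252287
   143 [ 0.5751 -0.1656  0.1734] 1.5251156
   144 [ 0.5751
[... 1995 characters left out ...]
p.uint8(219), np.uint8(129), np.uint8(75), np.uint8(69), np.uint8(69), np.uint8(69), np.uint8(70), np.uint8(68), np.uint8(66)]
   150 [ 0.5145 -0.1635  0.1634] 1.5002893
   151 [ 0.5144 -0.1635  0.16  ] 1.1236442
   152 [ 0.5142 -0.1635  0.1566] 1.1214678
285 [np.uint8(70), np.uint8(73), np.uint8(72), np.uint8(73), np.uint8(74), np.uint8(71), np.uint8(70), np.uint8(75), np.uint8(72), np.uint8(72), np.uint8(70), np.uint8(70), np.uint8(142), np.uint8(209), np.uint8(179), np.uint8(101), np.uint8(69), np.uint8(71), np.uint8(70), np.uint8(70), np.uint8(66), np.uint8(69)]
   150 [ 0.5076 -0.1633  0.1651] 1.4934506
   151 [ 0.5075 -0.1633  0.1617] 1.119965
   152 [ 0.5073 -0.1633  0.1583] 1.1211019
```

```bash
python3 - <<'E'
from h import *
plan([(.61,-.1668,.1925,-.035,0)],step=.8)
E
```

```text
0 [-0.79, 0.05, 0.01, 0.0, 0, -0.79, 0.05, 0.01, 0.0, 0, -0.79, 0.05, 0.01, 0.0, 0, -0.79, 0.05, 0.01, 0.0, 0, -0.79, 0.05, 0.01, 0.0, 0]
end [ 0.61   -0.1667  0.1923]
```

send_rows --motion '[-0.79, 0.05, 0.01, 0, 0, -0.79, 0.05, 0, 0, 0, -0.79, 0.05, 0, 0, 0, -0.79, 0.05, 0, 0, 0, -0.6, 0.05, 0, 0, 0, 0, 0, 0, 0, 0, 0, 0, 0, 0, 0]'

```text
time: 10.3
eef_pos: [0.6074, -0.1665, 0.1928]
tcp_rot: [1.0, -0.017, -0.006, -0.001]
contact_force: [0.3, 0.8, -2.7]
opening: 0.059
```

```bash
python3 - <<'E'
from h import *
st(); snap('side','s5')
a=cv2.imread('pics/s5.png')[100:200,220:320];cv2.imwrite('pics/s5c.png',cv2.resize(a,None,fx=6,fy=6,interpolation=3))
plan([(.57,-.166,.1925,-.035,0)],step=.5)
E
```

```text
t 10.3 pos [ 0.6074 -0.1665  0.1928] q [ 0.9998 -0.0165 -0.0062 -0.0013] F [ 0.26  0.78 -2.72] T [ 0.03  0.02 -0.04] op 0.059 j [-0.428  0.228  1.72  -0.003  1.207 -0.393]
0 [-0.47, 0.01, 0.01, 0.0, 0, -0.47, 0.01, 0.01, 0.0, 0, -0.47, 0.01, 0.01, 0.0, 0, -0.47, 0.01, 0.01, 0.0, 0, -0.47, 0.01, 0.01, 0.0, 0, -0.47, 0.01, 0.01, 0.0, 0, -0.47, 0.01, 0.01, 0.0, 0, -0.47, 0.01, 0.01, 0.0, 0]
end [ 0.5699 -0.1661  0.1925]
```

View pics/s5c.png

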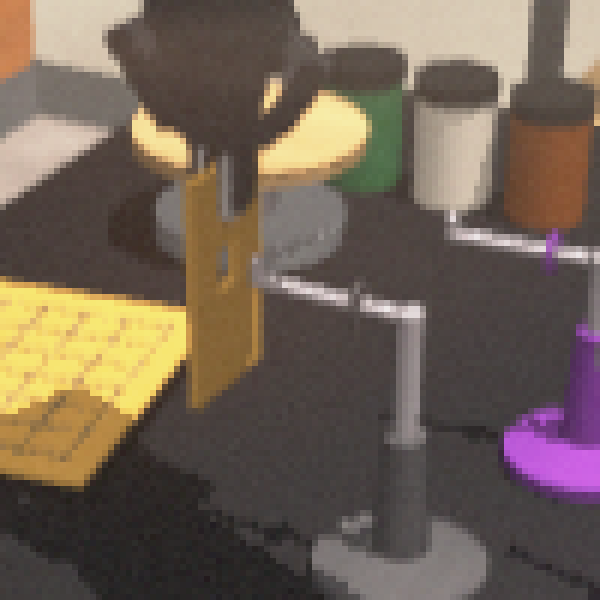

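The window sits level with the upturned tip, and the bar starts just to its right. I'll thread it in small steps and watch the force.

send_rows --motion '[-0.4, 0.01, 0, 0, 0, -0.4, 0.01, 0, 0, 0, -0.3, 0.01, 0, 0, 0, -0.3, 0, 0, 0, 0]'

```text
time: 10.75
eef_pos: [0.5932, -0.1664, 0.193]
tcp_rot: [1.0, -0.016, -0.006, -0.001]
contact_force: [0.0, 0.2, -2.7]
opening: 0.063
```

send_rows --motion '[-0.3, 0, 0, 0, 0, -0.3, 0, 0, 0, 0, -0.2, 0, 0, 0, 0, 0, 0, 0, 0, 0]'

```text
time: 11.15
eef_pos: [0.5841, -0.1661, 0.1931]
tcp_rot: [1.0, -0.016, -0.006, -0.001]
contact_force: [0.5, -0.5, -3.0]
opening: 0.062
```

```bash
python3 - <<'E'
from h import *
st(); snap('side','s6')
a=cv2.imread('pics/s6.png')[100:200,220:320];cv2.imwrite('pics/s6c.png',cv2.resize(a,None,fx=6,fy=6,interpolation=3))
plan([(.565,-.1655,.1925,-.035,0)],step=.5)
E
```

```text
t 11.15 pos [ 0.5841 -0.1661  0.1931] q [ 0.9998 -0.0164 -0.0061 -0.0013] F [ 0.47 -0.48 -3.03] T [-0.03 -0.03 -0.06] op 0.062 j [-0.443  0.179  1.776 -0.003  1.199 -0.409]
0 [-0.48, 0.0, 0.02, 0.001, 0, -0.48, 0.0, 0.02, 0.001, 0, -0.48, 0.0, 0.02, 0.001, 0, -0.48, 0.0, 0.02, 0.001, 0]
end [ 0.565  -0.1654  0.1925]
```

View pics/s6c.png

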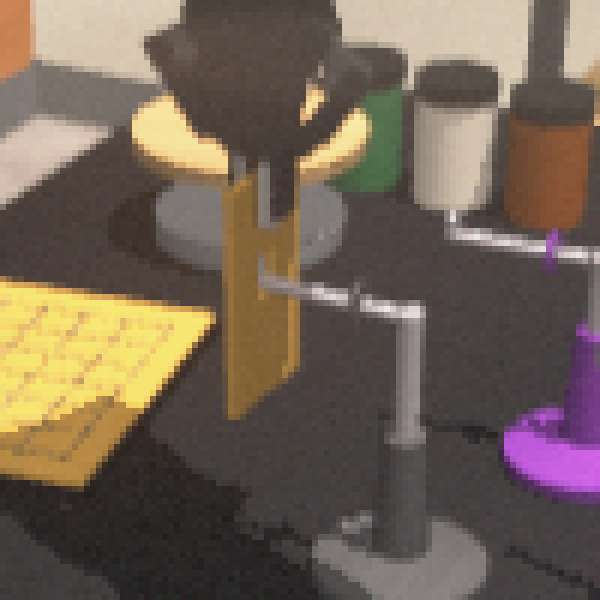

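The tip has entered the window with no contact force, and the bar now passes through the plate. I'm continuing inward.

send_rows --motion '[-0.3, 0, 0, 0, 0, -0.3, 0, 0.01, 0, 0, -0.3, 0, 0.01, 0, 0, -0.3, 0, 0.01, 0, 0]'

```text
time: 11.6
eef_pos: [0.5717, -0.1657, 0.193]
tcp_rot: [1.0, -0.016, -0.006, -0.001]
contact_force: [0.0, 0.4, -2.0]
opening: 0.064
```

send_rows --motion '[-0.4, 0, 0, 0, 0, -0.4, 0, 0, 0, 0, -0.4, 0, 0, 0, 0, -0.4, 0, 0, 0, 0]'

```text
time: 12.0
eef_pos: [0.5542, -0.1651, 0.1932]
tcp_rot: [1.0, -0.016, -0.006, -0.001]
contact_force: [-0.5, 0.3, -2.0]
opening: 0.059
```

```bash
python3 - <<'E'
from h import *
st(); snap('side','s7'); snap('top','t7')
a=cv2.imread('pics/s7.png')[100:200,220:320];cv2.imwrite('pics/s7c.png',cv2.resize(a,None,fx=6,fy=6,interpolation=3))
plan([(.536,-.1645,.1905,-.035,0)],step=.5)
E
```

```text
t 12.0 pos [ 0.5542 -0.1651  0.1932] q [ 0.9999 -0.0162 -0.006  -0.0012] F [-0.45  0.33 -2.05] T [ 0.06 -0.04  0.02] op 0.059 j [-0.464  0.116  1.847 -0.003  1.191 -0.43 ]
0 [-0.45, 0.0, 0.07, 0.001, 0, -0.45, 0.0, 0.07, 0.001, 0, -0.45, 0.0, 0.07, 0.001, 0, -0.45, 0.0, 0.07, 0.001, 0]
end [ 0.5361 -0.1644  0.1906]
```

View pics/s7c.png

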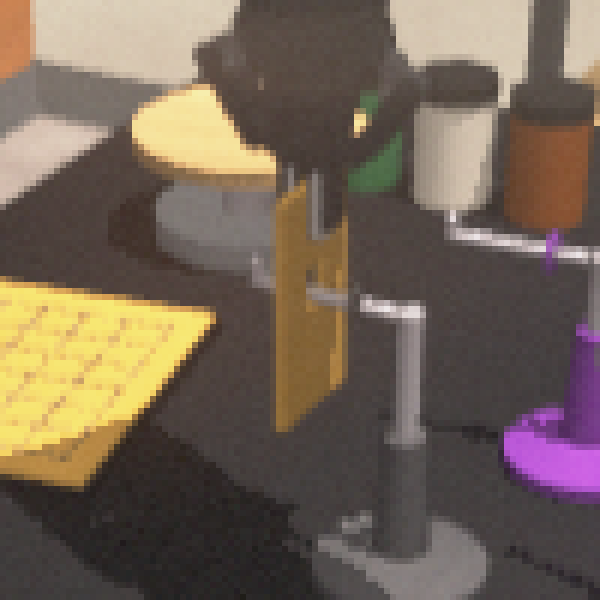

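send_rows --motion '[-0.3, 0, 0.2, 0, 0, -0.3, 0, 0.2, 0, 0, 0, 0, 0.2, 0, 0, 0, 0, 0.2, 0, 0, 0, 0, 0.1, 0, 0, 0, 0, 0, 0, 0]'

```text
time: 12.7
eef_pos: [0.5475, -0.1648, 0.1833]
tcp_rot: [1.0, -0.016, -0.006, -0.001]
contact_force: [0.6, -0.1, -1.9]
opening: 0.058
```

send_rows --motion '[0, 0, 0.1, 0, 0, 0, 0, 0.1, 0, 0, 0, 0, 0, 0, 0]'

```text
time: 13.0
eef_pos: [0.5477, -0.1648, 0.1811]
tcp_rot: [1.0, -0.016, -0.006, -0.001]
contact_force: [0.1, 0.4, -3.3]
opening: 0.061
```

Now I'll feel for the collar.

send_rows --motion '[-0.3, 0, 0, 0, 0, -0.3, 0, 0, 0, 0, -0.3, 0, 0, 0, 0, -0.2, 0, 0, 0, 0, 0, 0, 0, 0, 0]'

```text
time: 13.5
eef_pos: [0.5357, -0.1645, 0.1815]
tcp_rot: [1.0, -0.016, -0.006, -0.001]
contact_force: [-0.5, -0.2, -2.2]
opening: 0.059
```

send_rows --motion '[-0.15, 0, 0, 0, 0, -0.15, 0, 0, 0, 0, 0, 0, 0, 0, 0]'

```text
time: 13.8
eef_pos: [0.5324, -0.1644, 0.1817]
tcp_rot: [1.0, -0.016, -0.006, -0.001]
contact_force: [-0.2, -0.3, -2.5]
opening: 0.06
```

send_rows --motion '[-0.1, 0, 0, 0, 0, 0, 0, 0, 0, 0]'

```text
time: 14.0
eef_pos: [0.5314, -0.1644, 0.1818]
tcp_rot: [1.0, -0.016, -0.006, -0.001]
contact_force: [0.8, -0.9, -2.8]
opening: 0.061
```

send_rows --motion '[-0.1, 0, 0, 0, 0, 0, 0, 0, 0, 0]'

```text
time: 14.2
eef_pos: [0.5311, -0.1644, 0.1819]
tcp_rot: [1.0, -0.016, -0.004, -0.001]
contact_force: [0.8, 0.7, -1.6]
opening: 0.065
```

send_rows --motion '[-0.1, 0, 0, 0, 0, 0, 0, 0, 0, 0]'

```text
time: 14.4
eef_pos: [0.531, -0.1644, 0.182]
tcp_rot: [1.0, -0.017, -0.003, -0.001]
contact_force: [1.2, -0.7, -3.1]
opening: 0.059
```

Contact with the collar is at TCP x ≈ 0.531, with under 2 N. Now I'll lower it onto the bar.

send_rows --motion '[0, 0, 0.1, 0, 0, 0, 0, 0, 0, 0]'

```text
time: 14.6
eef_pos: [0.5309, -0.1645, 0.1813]
tcp_rot: [1.0, -0.016, -0.003, -0.001]
contact_force: [1.0, -0.2, -3.7]
opening: 0.063
```

send_rows --motion '[0, 0, 0.1, 0, 0, 0, 0, 0, 0, 0]'

```text
time: 14.8
eef_pos: [0.5309, -0.1645, 0.1804]
tcp_rot: [1.0, -0.016, -0.003, -0.001]
contact_force: [1.5, 0.2, -3.1]
opening: 0.056
```

send_rows --motion '[0, 0, 0.1, 0, 0, 0, 0, 0, 0, 0]'

```text
time: 15.0
eef_pos: [0.531, -0.1646, 0.1794]
tcp_rot: [1.0, -0.016, -0.003, -0.001]
contact_force: [1.3, -0.6, -3.0]
opening: 0.057
```

send_rows --motion '[0, 0, 0.1, 0, 0, 0, 0, 0, 0, 0]'

```text
time: 15.2
eef_pos: [0.531, -0.1647, 0.1786]
tcp_rot: [1.0, -0.016, -0.003, -0.001]
contact_force: [0.5, -0.7, -2.2]
opening: 0.062
```

send_rows --motion '[0, 0, 0.1, 0, 0, 0, 0, 0, 0, 0]'

```text
time: 15.4
eef_pos: [0.531, -0.1647, 0.1787]
tcp_rot: [1.0, -0.016, -0.003, -0.001]
contact_force: [0.4, -0.8, -2.5]
opening: 0.063
```

```bash
python3 - <<'E'
from h import *
st(); snap('side','s8')
a=cv2.imread('pics/s8.png')[100:200,220:320];cv2.imwrite('pics/s8c.png',cv2.resize(a,None,fx=6,fy=6,interpolation=3))
E
```

```text
t 15.4 pos [ 0.531  -0.1647  0.1787] q [ 9.999e-01 -1.640e-02 -3.200e-03 -6.000e-04] F [ 0.42 -0.81 -2.49] T [ 0.09 -0.11 -0.02] op 0.063 j [-0.482  0.079  1.915 -0.002  1.154 -0.449]
```

View pics/s8c.png

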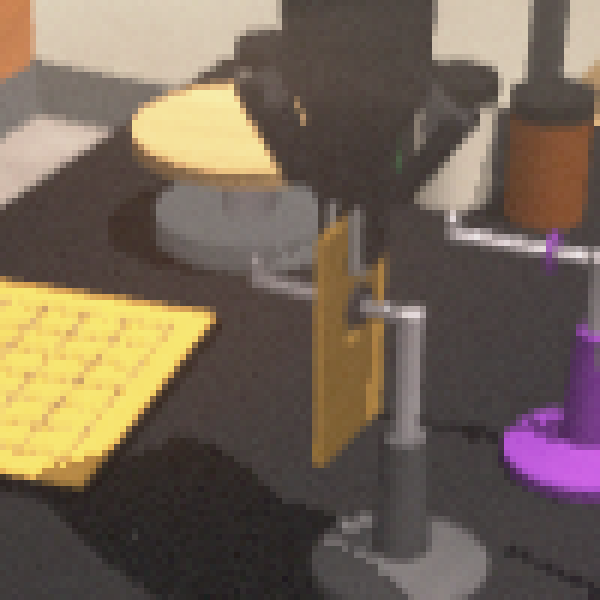

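send_rows --motion '[0, 0, 0.15, 0, 0, 0, 0, 0, 0, 0]'

```text
time: 15.65
eef_pos: [0.5311, -0.1647, 0.1786]
tcp_rot: [1.0, -0.016, -0.003, -0.001]
contact_force: [-0.4, 0.2, -0.9]
opening: 0.062
```

```bash
python3 - <<'E'
from h import *
st()
E
```

```text
t 15.65 pos [ 0.5311 -0.1647  0.1786] q [ 9.999e-01 -1.630e-02 -3.300e-03 -5.000e-04] F [-0.44  0.21 -0.93] T [0.08 0.13 0.05] op 0.062 j [-0.482  0.079  1.915 -0.002  1.154 -0.449]
```

send_rows --motion '[0, 0, 0, 0, 0.8, 0, 0, 0, 0, 1.2, 0, 0, 0, 0, 2, 0, 0, 0, 0, 3, 0, 0, 0, 0, 4, 0, 0, 0, 0, 4]'

```text
time: 16.25
eef_pos: [0.5312, -0.1652, 0.1779]
tcp_rot: [1.0, -0.016, -0.003, 0.0]
contact_force: [-0.4, -0.0, 0.1]
opening: 0.47
```

```bash
python3 - <<'E'
from h import *
st(); snap('side','s9')
a=cv2.imread('pics/s9.png')[100:200,220:320];cv2.imwrite('pics/s9c.png',cv2.resize(a,None,fx=6,fy=6,interpolation=3))
E
```

```text
t 16.25 pos [ 0.5312 -0.1652  0.1779] q [ 9.999e-01 -1.620e-02 -3.100e-03  1.000e-04] F [-0.42 -0.01  0.12] T [-0.02  0.    0.05] op 0.47 j [-0.483  0.08   1.916 -0.003  1.152 -0.449]
```

View pics/s9c.png

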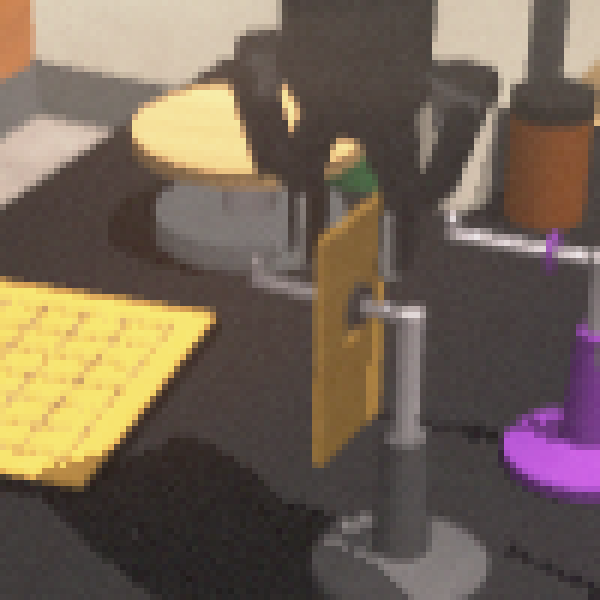

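The plate hangs on its own against the collar and both fingers are off it. I'm retreating straight up.

send_rows --motion '[0, 0, -1, 0, 4, 0, 0, -2, 0, 4, 0, 0, -2, 0, 4, 0, 0, -3, 0, 4, 0, 0, -3, 0, 4, 0, 0, -3, 0, 4, 0, 0, 0, 0, 4, 0, 0, 0, 0, 4, 0, 0, 0, 0, 4, 0, 0, 0, 0, 4]'

```text
time: 17.3
eef_pos: [0.5313, -0.1648, 0.3263]
tcp_rot: [1.0, -0.016, -0.003, 0.0]
contact_force: [0.0, -0.2, 0.6]
opening: 0.47
```

```bash
python3 - <<'E'
from h import *
st(); im,d=snap('side','s10')
a=im[100:200,220:320,::-1];cv2.imwrite('pics/s10c.png',cv2.resize(a,None,fx=6,fy=6,interpolation=3))
m=np.zeros(d.shape,bool); m[130:180,270:286]=1
P,u,v=pts('side',d,m); yaw=-.035; n=np.array([np.cos(yaw),np.sin(yaw),0]); t=np.array([-n[1],n[0],0]); ref=np.array([.4955,-.1623,0])
a=(P-ref)@n; l=(P-ref)@t; k=(abs(a-.032)<.015)&(abs(l)<.045)&(P[:,2]<.22)&(P[:,2]>.06)
hs=cv2.cvtColor(im,cv2.COLOR_RGB2HSV)[v,u]; k&=(hs[:,1]>110)
A=np.c_[l[k],P[k,2]-.14,np.ones(k.sum())]; print(k.sum(),'plane yaw/tilt/offset',np.linalg.lstsq(A,a[k],rcond=None)[0].round(4),'l',np.percentile(l[k],[1,99]),'z',np.percentile(P[k,2],[.5,99.5]))
E
```

```text
t 17.3 pos [ 0.5313 -0.1648  0.3263] q [ 9.999e-01 -1.620e-02 -3.000e-03  2.000e-04] F [ 0.03 -0.19  0.6 ] T [-0.04  0.    0.04] op 0.47 j [-0.482 -0.032  1.756 -0.003  1.423 -0.449]
400 plane yaw/tilt/offset [ 0.0156 -0.0018  0.0342] l [-0.03520321  0.0372568 ] z [0.07903144 0.2084873 ]
```

View pics/s10c.png

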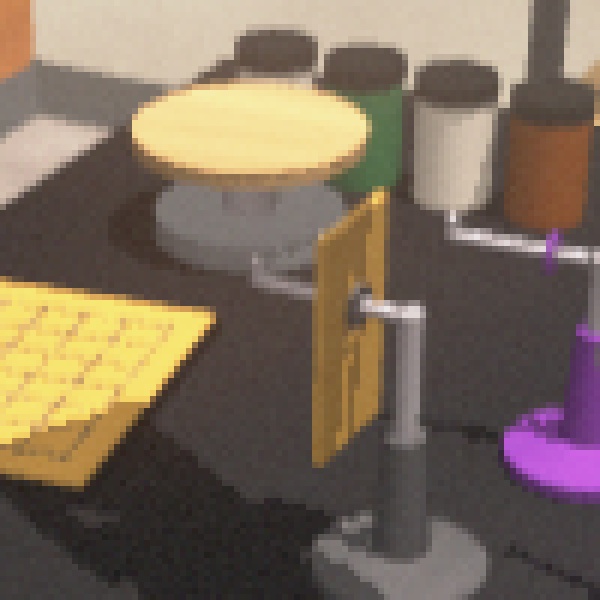

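```bash
python3 - <<'E'
from h import *
print(workorder.sign_off())
E
```

```text
the job is handed in; nothing more can be done
None
```

I took the brass sample plate out of the block and hung it by its window on the steel stand's hook. The engraved face points outward. I pushed it back until I felt the collar, then released it, backed off upward and handed the job in at about 17 s.

**Contact:** No force spikes showed while threading the tip. The push against the collar read under about 2 N. The plate's weight transferred to the bar when the TCP reached z ≈ 0.1786 m, and the wrist reading fell to about zero once the jaws opened.

**Last check from the side camera:**

| Check | Result |
|---|---|
| Tilt from upright | about 0.002 rad |
| Yaw from the bar's direction | about 0.016 rad |
| Offset sideways from the bar's line | about 1 mm |
| Bottom edge height | about 0.079 m |
| Plain face from the post's axis | about 34 mm (32 expected) |

**Disagreement:** The plain-face reading is 2 mm farther out than home should give. That is about the camera's calibration error, and the origin would still be inside the allowed 29–41 mm, so I relied on the felt contact.

**Not checked:**
- The engraved face never showed in a picture. I took its direction from the block's layout, where it faces the blank plate.
- I took no final picture of the blank plate, brush, knife or tape. The arm was not planned to touch them, and no unexpected force showed.

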